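# Stir the bead bath and hold its reset button

### The arm

A 6-joint arm with a two-finger parallel gripper is mounted at the origin on the work surface. World frame = base frame: x ahead of the robot, y to its left, z up, the work surface at z = 0. Lengths are in m, angles in rad, forces in N, time in s.
With the tool pointing down it reaches from about 0.25 to 0.775 m from the base axis. Payload 8.9 kg.
Tool frame: the origin (TCP) lies between the finger pads; the fingertips stand 25 mm ahead of it and the grasp point (between the pads) lies 6 mm ahead of it (bot.nose_length is the distance from the TCP to the fingertips, in m); x points along the fingers, y is the direction in which the jaws open and shut, and the axes are right-handed (so a half turn about x gives the same grasp; the last joint's range is limited). The gripper opens to 85 mm and grips with 20 to 120 N. Pads are 22 mm wide; open, the fingers measure 114 mm over their backs; the gripper's body (76 mm by 85 mm) begins 54 mm behind the grasp point. The pads swing forward as they close: fully open they stand 13 mm farther back than shut.
Start: joints at [-1.306, 0.291, -0.153, 1.127, 0, 1.431], TCP at [0.206, -0.483, 0.256] pointing down, gripper open.
Joint ranges: [-2.52, 2.52], [-0.91, 1.74], [-1.3, 1.37], [-1.96, 2.02], [-1.52, 1.47], [-3.14, 3.14]. Speed limits (rad/s): [2.22, 2.22, 2.79, 3.14, 3.14, 3.14].

### API

Orientations are given as a 3x3 rotation matrix whose columns are the frame's x, y, z axes.
In Python, from rig import bot gives the robot as it stands. The module is installed in compiled form; this text tells all that it offers.
- The arm moves only by the tool apply_moves, never from a script. Its argument "commands" is a list of rows, each a list of 5 numbers: the shift along the world's x, y, z in units of 25 mm (1.0 is 25 mm), then the turn about the world's z in units of 6 degrees (1.0 is 6 degrees), then the opening, from -1 (shut) to 1 (fully open). A call has 1 to 5 rows; each row is the pose to reach, as a shift and turn from the pose commanded when the call began; what a row does not reach only later rows make up. A row lasts 1/8 s, in which the tool goes at most 62.5 mm and 10.7 degrees, less where a joint would pass 70% of its speed; a pose out of reach is approached as far as the arm can. A call with a gripper value outside its range is refused whole. The fingers move at their own pace and stop on an object; "force" is the grip in N (left out, the last holds). Time passes only in rows, so rows that repeat a pose let the fingers close. It gives the time, the measured TCP pose, the force and the opening at its end, in the units of the state.
- bot.get_state(): the state, without advancing time (a new reading comes with each control period).
- bot.grab_frame(name): name is "side" or "top" or "wrist"; returns a dict with "img" (400x640x3 uint8, red, green, blue), "z_map" (400x640 float32, m along the optical axis (not along the pixel's ray), 0 where there is no reading), "K" (3x3 intrinsics, pixels), "R" (3x3) and "t" (3): a world point X has camera coordinates R X + t. Camera axes: x right, y down, z forward; pixel columns grow to the right and rows downward; lengths in m; the calibration is good to about 2 mm. The wrist camera is an equidistant fisheye: a pixel r from the principal point sees the ray r / f radians off the axis. A picture is of the moment at which its call begins.
- bot.finish_job(): hands the job in, once; it reports no verdict.
The state is a dict: "t": time; "joints": joint angles; "qvel": joint speeds; "joint_efforts": joint torques, N m; "position": TCP position; "orientation": TCP orientation; "contact_force": force on the tool from outside, world axes, zero at the start; "wrist_torque": the same for the moment, N m; "finger_gap": finger opening in m.
Only numpy, scipy, OpenCV 4.12 (cv2) and the standard library are available. Lean on these libraries where they do the work, as an engineer would, in place of code of your own. Each camera call takes 0.05 s, during which the arm holds its last target. There are 200 camera calls.

### The job

The bead bath has tripped its cut-out because its white ceramic balls have bunched up on one side: lift the stirring rod by its orange grip out of its stand and stir the balls round the well with it until at least six of the seven lie more than a ball's width from where they started. Then, with the same rod, reach down through the red-ringed hole of the cut-out box, press the recessed red button well down without ramming it, and finish like that: still gripping the rod, upright, and holding the button down. Keep every ball in the bath and your fingers off them, leave the timer's blue button alone and do not disturb the glassware and bottles standing about.

Things in the scene. Friction and masses are not known exactly. Their poses are not given: they have to be found in the camera images.
- rod_grip (a point): centre of the square orange grip (18 x 18 mm, 56 mm tall) of the loose stirring rod, about 60 g. The rod starts upright in its stand; z points up along it, x and y are square to the grip's flat sides. Below the grip is an orange collar (30 mm across, 4 mm thick, its underside 32 mm below this point) which rests on the stand's tube; below that a white straight shaft, 10 mm thick with a rounded end, ending 117 mm below this point.
- rod_tip (a point): lower end of that rod, on its axis, 117 mm below rod_grip; at the start it is hidden inside the stand, 15 mm above the table. x, y, z as for rod_grip.
- well (a point): centre of the inner floor of the bead bath, a fixed round blue pot 156 mm across, 70 mm tall. The open well is 110 mm across; its flat floor lies 25 mm above the table, 45 mm below the rim. z up; the balls start bunched on its +x side, the -x side is empty. Balls pushed to the wall (centres 46 mm out) stay there until the rod goes round close to the wall and drives them along.
- cutout_hole (a point): centre of the round hole in the top of the over-temperature cut-out box, at the level of the top face. The box is fixed, grey with a white lid, 100 x 120 mm, 70 mm tall; the hole is 24 mm across through a 6 mm lid and has a RED ring round it. Straight below, the top of the red reset button (20 mm across) is recessed 30 mm under the lid's top face. z up. The box changes place with the timer box.
- reset_button (a joint): travel of the red reset button in m: 0 = up, 0.008 = fully down (moves straight down, springs back). It needs about 2.6 N to start and 6 N when fully down.
- timer_hole (a point): centre of the round hole, with a BLUE ring, of the timer box: the same kind of box with a blue recessed button, to be left alone.
- timer_button (a joint): travel of the timer's blue button in m: 0 = up; leave alone.
- vial: small glass vial with white cap, 26 mm across, 55 mm tall; origin under its centre; leave alone.
- flask: amber flask in a red conical support, 84 mm across, 115 mm tall; origin under its centre; leave alone.
- beaker: empty glass beaker, 60 mm across, 70 mm tall; origin under its centre; leave alone.
- wash_bottle: clear wash bottle with red cap, 72 mm across, 190 mm tall; origin under its centre; leave alone.
- stand: fixed rod stand: black foot 84 mm across with a grey upright tube, 36 mm outside, 18 mm bore, its open top 100 mm above the table; origin under its centre, z up.
- ball0_center (a point): centre of white ceramic ball 0 (18 mm across, 12 g, glazed and slippery), one of seven alike lying in one layer on the floor of the bath.
- ball1_center (a point): centre of white ceramic ball 1 (18 mm across, 12 g, glazed and slippery), one of seven alike lying in one layer on the floor of the bath.
- ball2_center (a point): centre of white ceramic ball 2 (18 mm across, 12 g, glazed and slippery), one of seven alike lying in one layer on the floor of the bath.
- ball3_center (a point): centre of white ceramic ball 3 (18 mm across, 12 g, glazed and slippery), one of seven alike lying in one layer on the floor of the bath.
- ball4_center (a point): centre of white ceramic ball 4 (18 mm across, 12 g, glazed and slippery), one of seven alike lying in one layer on the floor of the bath.
- ball5_center (a point): centre of white ceramic ball 5 (18 mm across, 12 g, glazed and slippery), one of seven alike lying in one layer on the floor of the bath.
- ball6_center (a point): centre of white ceramic ball 6 (18 mm across, 12 g, glazed and slippery), one of seven alike lying in one layer on the floor of the bath.
There are look-alikes about, which are no part of the job. Leave any purple or yellow look-alike of the part that bears cutout_hole alone.

How it is judged:
By the outcome, as a careful person would: the job done as asked, in the order asked, and still so for the second after the job is handed in, while the arm keeps its last pose, push and grip.
It also fails if it takes over 61 s, if anything falls off the work surface, if the arm or the gripper's body presses on something with over 40 N, if the wrist force passes 120 N, or if a joint passes its speed limit or range.

## Working session

There is one attempt and no reset: what is moved stays moved. The work goes in short steps, Python scripts to look and compute and a tool call to move; the robot and the scene stay as the last step left them, time stands still between calls to the robot, and variables do not carry over. Pictures are saved under pics/ and viewed, about 8 in all and at most 12, crops included, and the job is handed in when it is done.

Besides the shell and the picture viewer there is one more tool, called after "Emit:" by a JSON object that holds its "op" and its "data". apply_moves: Moves the arm, as the interface text tells. Its arguments: {"type":"object","properties":{"commands":{"type":"array","items":{"type":"array","items":{"type":"number"}}},"force":{"type":"number"}},"required":["commands"]}

```bash
mkdir -p pics; cat > h.py <<'E'
import numpy as np, cv2
from rig import bot
def grab(n):
    f=bot.grab_frame(n); np.savez(f'{n}.npz',**f); return f
def load(n): return dict(np.load(f'{n}.npz'))
def save(img,p): cv2.imwrite('pics/'+p,img[...,::-1])
def ray(f,u,v,z):
    d=f['R'].T@np.linalg.solve(f['K'],[u,v,1.]); o=-f['R'].T@f['t']
    return o+d*(z-o[2])/d[2]
def cloud(f):
    v,u=np.mgrid[:400,:640]; z=f['z_map']
    c=np.stack([u,v,np.ones_like(u)],-1)@np.linalg.inv(f['K']).T*z[...,None]
    return (c-f['t'])@f['R']
E
python3 - <<'E'
from h import *
a=grab('top');b=grab('side')
save(a['img'],'t0.png');save(b['img'],'s0.png')
s=bot.get_state();print(s['position'],s['orientation'],s['finger_gap'],s['t'],bot.nose_length)
E
```

```text
[ 0.20619096 -0.48242202  0.25580789] [[-3.15129887e-04  3.92894598e-01 -9.19583457e-01]
 [ 1.10046809e-03 -9.19582810e-01 -3.92894699e-01]
 [-9.99999345e-01 -1.13578512e-03 -1.42579943e-04]] 0.08524088266450286 0.1 0.025
```

View pics/t0.png

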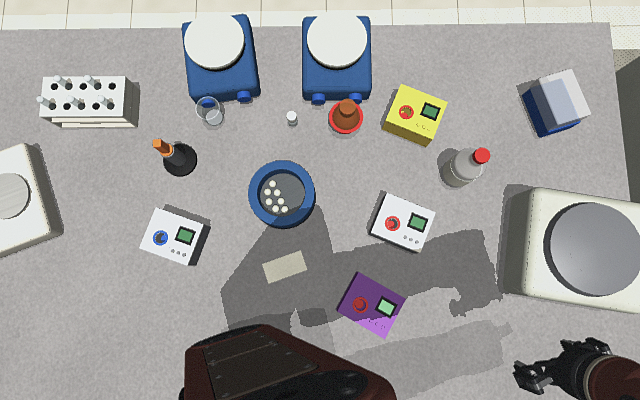

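View pics/s0.png

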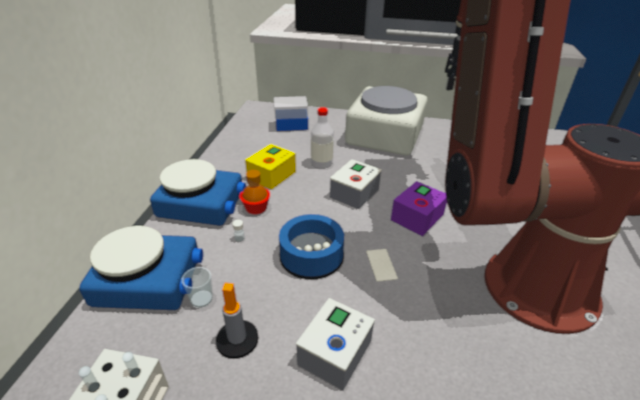

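The top view shows the grip at (160,147), the stand foot at (180,160), the bath at (281,194) with its balls to the left, the red-ringed white box hole at (393,223) and the blue timer at (160,238). The side view shows the rod at (230,298). Next I measure these.

```bash
python3 - <<'E'
from h import *
t=load('top');s=load('side')
print('cams',-t['R'].T@t['t'],-s['R'].T@s['t'])
def hsv(f): return cv2.cvtColor(f['img'],cv2.COLOR_RGB2HSV)
def win(m,u0,u1,v0,v1):
    o=np.zeros_like(m);o[v0:v1,u0:u1]=m[v0:v1,u0:u1];return o
P=cloud(t);Q=cloud(s)
H=hsv(t);G=hsv(s)
mo=win(cv2.inRange(H,(5,150,100),(20,255,255)),140,185,125,170)
ms=win(cv2.inRange(G,(5,150,100),(20,255,255)),215,250,275,325)
for m,C,n in((mo,P,'top'),(ms,Q,'side')):
    p=C[m>0];z=p[:,2];print(n,len(p),np.percentile(z,[2,50,98]))
    hi=p[z>np.percentile(z,98)-.006];print(' topface',len(hi),hi.mean(0),hi.min(0),hi.max(0))
    if n=='top':
        r=cv2.minAreaRect((hi[:,:2]*1000).astype(np.float32));print(r)
    for a,b in((.1,.105),(.11,.125),(.125,.14),(.14,.16)):
        k=p[(z>a)&(z<b)]
        if len(k): print(a,len(k),k.mean(0))
# stand foot
mk=win(cv2.inRange(H,(0,0,0),(180,255,50)),155,205,135,185)
p=P[mk>0];p=p[p[:,2]<.03];print('foot',p.mean(0),(p.min(0)+p.max(0))/2,np.ptp(p,axis=0))
# well rim
def circ(p): 
    A=np.c_[2*p[:,:2],np.ones(len(p))];x=np.linalg.lstsq(A,(p[:,:2]**2).sum(1),rcond=None)[0];return x[:2],np.sqrt(x[2]+x[0]**2+x[1]**2)
mb=win(cv2.inRange(H,(95,120,40),(125,255,255)),240,325,150,235)
c,_=cv2.findContours(mb,cv2.RETR_EXTERNAL,cv2.CHAIN_APPROX_NONE)
p=P[mb>0];k=p[abs(p[:,2]-.07)<.006];print('rimz',np.median(k[:,2]),'rim mid',(k.min(0)+k.max(0))/2,np.ptp(k,axis=0))
mr=((mb>0)&(abs(P[...,2]-.07)<.006)).astype(np.uint8)
cs,h=cv2.findContours(mr,cv2.RETR_CCOMP,cv2.CHAIN_APPROX_NONE)
for q in cs:
    if len(q)>60: print('circ',circ(np.array([ray(t,*x[0],.07) for x in q])),len(q))
# balls
mw=win(cv2.inRange(H,(0,0,190),(180,60,255)),255,305,170,220)
d=cv2.cvtColor(t['img'],cv2.COLOR_RGB2GRAY)
save(cv2.resize(np.hstack([t['img'][155:235,240:320],t['img'][195:255,365:440][:60].copy() if 0 else t['img'][185:265,365:445],t['img'][130:210,125:205]]),None,fx=3.3,fy=3.3,interpolation=cv2.INTER_CUBIC),'crop.png')
n,l,st,ce=cv2.connectedComponentsWithStats(mw)
for i in range(1,n): print('ball',st[i,4],ce[i],ray(t,*ce[i],.034)[:2])
# rings
for nm,lo,hi,w in(('red',(0,120,100),(8,255,255),(375,410,205,240)),('blue',(100,120,80),(125,255,255),(145,175,222,252))):
    m=win(cv2.inRange(H,lo,hi),*w)
    q=max(cv2.findContours(m,cv2.RETR_EXTERNAL,cv2.CHAIN_APPROX_NONE)[0],key=len)
    print(nm,circ(np.array([ray(t,*x[0],.07) for x in q])),cv2.minEnclosingCircle(q), np.median(P[m>0][:,2]))
for nm,lo,hi,w in(('redside',(0,120,80),(8,255,255),(340,370,165,190)),):
    m=win(cv2.inRange(G,lo,hi),*w)
    q=max(cv2.findContours(m,cv2.RETR_EXTERNAL,cv2.CHAIN_APPROX_NONE)[0],key=len)
    print(nm,circ(np.array([ray(s,*x[0],.07) for x in q])))
E
```

```text
cams [ 0.3675764  -0.09467582  1.05456914] [0.38158171 0.72194526 0.72557084]
top 164 [0.10079172 0.13706764 0.16309013]
 topface 59 [0.62755538 0.26324409 0.16040138] [0.61994762 0.25484383 0.15743454] [0.63618231 0.27242347 0.16349165]
((627.6218872070312, 263.6595153808594), (16.314495086669922, 16.625885009765625), 7.129599571228027)
0.1 31 [0.62165057 0.2607214  0.10325935]
0.11 17 [0.62081531 0.26240231 0.11744905]
0.125 14 [0.61996645 0.26128393 0.13292925]
0.14 41 [0.62437595 0.26357956 0.15407603]
side 356 [0.1024315  0.13156482 0.16131118]
 topface 80 [0.62224131 0.27906548 0.17346123] [0.38158171 0.25802153 0.15538463] [0.63626277 0.72194526 0.72557084]
0.1 65 [0.62527194 0.27158522 0.10339928]
0.11 64 [0.62678448 0.2722985  0.1176602 ]
0.125 56 [0.6265692  0.2722394  0.13277372]
0.14 114 [0.62660772 0.27028099 0.15243326]
foot [0.62554273 0.25743078 0.01129228] [0.6278072  0.26324106 0.01391246] [0.08105209 0.0833908  0.02243753]
rimz 0.07072123232055405 rim mid [0.53193266 0.00148001 0.07004794] [0.15188224 0.15380648 0.01172518]
circ (array([0.5318913 , 0.00161736]), np
[... 243 characters left out ...]
424242] [0.54087996 0.03869287]
ball 33 [276.54545455 192.21212121] [0.53882234 0.01572726]
ball 32 [268.5 201.5] [0.51627299 0.03486257]
ball 31 [280.4516129  200.58064516] [0.51835719 0.00608567]
ball 32 [275.      208.34375] [0.49959769 0.01900135]
ball 26 [284.11538462 208.69230769] [ 0.49864634 -0.00290707]
red (array([ 0.45947072, -0.25419436]), np.float64(0.016093532378249165)) ((392.07574462890625, 223.28787231445312), 7.436561107635498) 0.07010135951522099
blue (array([0.42859632, 0.27926613]), np.float64(0.015960773788558612)) ((160.17123413085938, 237.74658203125), 7.5170512199401855) 0.07024151720281294
redside (array([ 0.46100434, -0.25406514]), np.float64(0.012792063641070576))
```

View pics/crop.png

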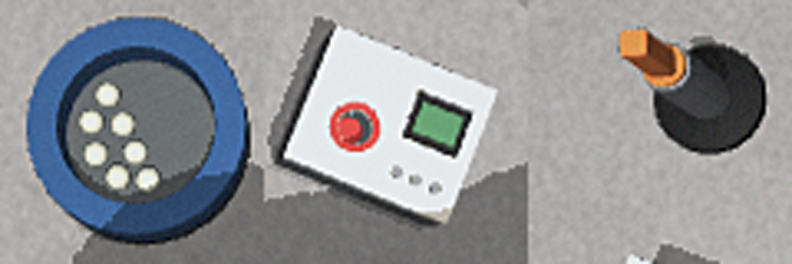

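Emit:
{"op": "apply_moves", "data": {"commands": [[1.1, 2.0, 0, 1.2, 1], [2.2, 4.0, 0, 2.4, 1], [3.4, 6.0, 0, 3.6, 1], [4.5, 8.0, 0, 4.9, 1], [5.7, 10.0, 0, 6.2, 1]]}}

```text
t: 0.72
position: [0.3492, -0.2311, 0.2562]
orientation: [[0.0, 0.871, -0.491], [0.0, -0.491, -0.871], [-1.0, 0.0, -0.0]]
contact_force: [1.0, -1.7, -0.4]
finger_gap: 0.0853
```

Emit:
{"op": "apply_moves", "data": {"commands": [[1.1, 2.0, 0, 1.2, 1], [2.2, 4.0, 0, 2.4, 1], [3.4, 6.0, 0, 3.6, 1], [4.5, 8.0, 0, 4.9, 1], [5.7, 10.0, 0, 6.1, 1]]}}

```text
t: 1.35
position: [0.4918, 0.0191, 0.2562]
orientation: [[-0.0, 0.992, 0.125], [-0.0, 0.125, -0.992], [-1.0, -0.0, 0.0]]
contact_force: [0.8, -0.5, -0.2]
finger_gap: 0.0856
```

Emit:
{"op": "apply_moves", "data": {"commands": [[1.1, 2.0, 0, 0, 1], [2.2, 4.0, 0, 0, 1], [3.3, 6.0, 0, 0, 1], [4.4, 8.0, 0, 0, 1], [4.8, 8.6, 0, 0, 1]]}}

```text
t: 1.98
position: [0.6117, 0.2352, 0.2551]
orientation: [[-0.001, 0.992, 0.123], [0.0, 0.123, -0.992], [-1.0, -0.001, -0.0]]
contact_force: [-0.1, 0.1, 0.2]
finger_gap: 0.0858
```

```bash
cat >> h.py <<'E'
def wray(f,u,v,z):
    K=f['K'];x=(u-K[0,2])/K[0,0];y=(v-K[1,2])/K[1,1];th=np.hypot(x,y)
    d=np.array([x/th*np.sin(th),y/th*np.sin(th),np.cos(th)]);d=f['R'].T@d;o=-f['R'].T@f['t'];return o+d*(z-o[2])/d[2]
E
python3 - <<'E'
from h import *
w=grab('wrist');H=cv2.cvtColor(w['img'],cv2.COLOR_RGB2HSV)
m=cv2.inRange(H,(5,150,60),(20,255,255))
n,l,st,ce=cv2.connectedComponentsWithStats(m)
for i in range(1,n):
    if st[i,4]>100: print(st[i],ce[i],wray(w,*ce[i],.16))
save(w['img'],'w0.png'); print(bot.get_state()['position'],-w['R'].T@w['t'])
E
```

```text
[ 327  143   36   44 1189] [344.72245585 164.3078217 ] [0.62681928 0.27293573 0.16      ]
[0.61219282 0.23563365 0.25491153] [0.60215798 0.31630873 0.37273773]
```

View pics/w0.png

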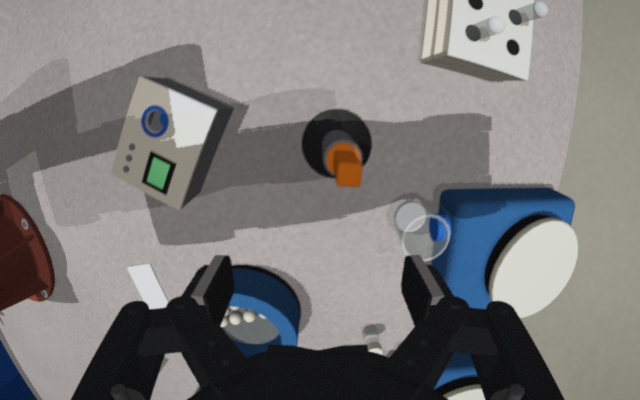

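The wrist view shows the grip's top face around (348,176), nearly square to the jaws, with the collar behind it at (342,158). Next I fit the top face.

```bash
python3 - <<'E'
from h import *
w=load('wrist');H=cv2.cvtColor(w['img'],cv2.COLOR_RGB2HSV)
m=cv2.inRange(H,(5,150,60),(20,255,255))
for v in range(143,187,2): print(v,''.join('%4d'%(H[v,u,2]) if m[v,u] else '   .' for u in range(327,364,2)))
E
```

```text
143    .   .   .   .   .   . 121 132 133 129   .   .   .   .   .   .   .   .   .
145    .   .   .   . 134 149 151 153 153 152 149 142 131   .   .   .   .   .   .
147    .   .   . 146 154 154 154 154 153 154 153 153 151 151   .   .   .   .   .
149    .   . 148 153 148 142 145 146 146 149 149 151 151 154 163   .   .   .   .
151    . 141 153 146 119 119 119 120 122 123 125 127 129 143 172   .   .   .   .
153    . 152 153 138 109 112 114 115 114 114 114 115 115 121 155 176   .   .   .
155  135 153 154 134 106 111 114 114 115 115 113 114 113 115 143 171   .   .   .
157  140 154 152 129 104 111 113 114 115 115 115 115 114 115 122 157 159   .   .
159  143 153 152 129 100 108 114 116 115 115 115 114 115 114 116 136 141   .   .
161  144 153 153 124 101 105 114 120 120 119 117 117 118 117 116 120   .   .   .
163  136 153 152 122 100 107 131 142 142 140 139 137 136 136 132 132 128 104   .
165    . 151 150 119  98 116 142 153 153 152 153 153 152 151 150 151 148 125   .
167    . 144 149 122  99 117 145 155 155 154 154 155 154 154 154 154 153 135   .
169    .   . 144 125 101 119 146 154 154 153 154 154 153 153 154 153 152   .   .
171    .   . 124 124 102 120 147 154 154 154 154 154 154 154 152 154 151   .   .
173    .   .   .   . 100 125 149 154 153 154 154 154 152 153 154 153 151   .   .
175    .   .   .   .  90 127 148 154 153 153 154 154 153 153 153 153 149   .   .
177    .   .   .   .  88 128 149 153 153 153 153 153 153 153 152 152 150   .   .
179    .   .   .   .   . 132 149 153 153 153 152 152 153 152 152 152 146   .   .
181    .   .   .   .   . 135 150 153 152 153 152 153 153 152 151 152 145   .   .
183    .   .   .   .   . 137 149 151 152 151 153 153 151 152 151 151 144   .   .
185    .   .   .   .   .   . 135 139 139 139 142 143 142 142 144 145 135   .   .
```

```bash
python3 - <<'E'
from h import *
w=load('wrist')
c=[(337.5,162.3),(360.5,163.5),(359.8,186.3),(338.3,186)]
c=np.array([wray(w,*x,.16) for x in c])[:,:2];print(c,c.mean(0))
for i in range(4):
    d=c[(i+1)%4]-c[i];print(np.hypot(*d),np.degrees(np.arctan2(d[1],d[0]))%90)
E
```

```text
[[0.62156472 0.27369934]
 [0.63783466 0.275009  ]
 [0.64005224 0.25837815]
 [0.6245995  0.25661176]] [0.63101278 0.26592456]
0.01632256563147753 4.602163691395287
0.01677805062201043 7.595073225259881
0.015553366278117563 6.521110041355627
0.017354971209095175 10.070799684104358
```

Emit:
{"op": "apply_moves", "data": {"commands": [[0.72, 1.3, 0, 0, 1], [0.72, 1.3, -1, 0, 1], [0.72, 1.3, -1.5, 0, 1], [0.72, 1.3, -1.5, 0, 1], [0.72, 1.3, -1.5, 0, 1]]}}

```text
t: 2.65
position: [0.6295, 0.2643, 0.2197]
orientation: [[0.001, 0.993, 0.12], [0.0, 0.12, -0.993], [-1.0, 0.001, -0.0]]
contact_force: [0.2, 0.3, 0.8]
finger_gap: 0.0855
```

Emit:
{"op": "apply_moves", "data": {"commands": [[0, 0, -1, 0, 1], [0, 0, -2, 0, 1], [0, 0, -3.2, 0, 1], [0, 0, -3.2, 0, 1], [0, 0, -3.2, 0, 0]], "force": 60}}

```text
t: 3.28
position: [0.6301, 0.2648, 0.1406]
orientation: [[0.002, 0.993, 0.121], [0.001, 0.121, -0.993], [-1.0, 0.002, -0.0]]
contact_force: [0.0, 0.4, 1.0]
finger_gap: 0.0697
```

Emit:
{"op": "apply_moves", "data": {"commands": [[0, 0, 0, 0, -0.4], [0, 0, 0, 0, -0.8], [0, 0, 0, 0, -0.9], [0, 0, 0, 0, -1], [0, 0, 0, 0, -1]], "force": 60}}

```text
t: 3.9
position: [0.6296, 0.2649, 0.1396]
orientation: [[0.001, 0.993, 0.121], [0.0, 0.121, -0.993], [-1.0, 0.001, -0.0]]
contact_force: [-0.5, -0.5, 6.1]
finger_gap: 0.0175
```

Emit:
{"op": "apply_moves", "data": {"commands": [[0, 0, 0.6, 0, -1], [0, 0, 1.6, 0, -1], [0, 0, 2.8, 0, -1], [0, 0, 4.2, 0, -1], [0, 0, 4.2, 0, -1]]}}

```text
t: 4.53
position: [0.6307, 0.2652, 0.2477]
orientation: [[0.005, 0.993, 0.121], [0.002, 0.121, -0.993], [-1.0, 0.006, -0.001]]
contact_force: [0.7, -0.4, -1.6]
finger_gap: 0.0175
```

```bash
python3 - <<'E'
from h import *
s=grab('side');t=grab('top');w=grab('wrist')
print(bot.get_state()['position'],bot.get_state()['contact_force'])
save(np.hstack([s['img'][100:350,100:450],t['img'][50:300,50:400]]),'lift.png')
E
```

```text
[0.6288804  0.26460516 0.24318969] [ 0.01795576  0.07896932 -0.71006183]
```

View pics/lift.png

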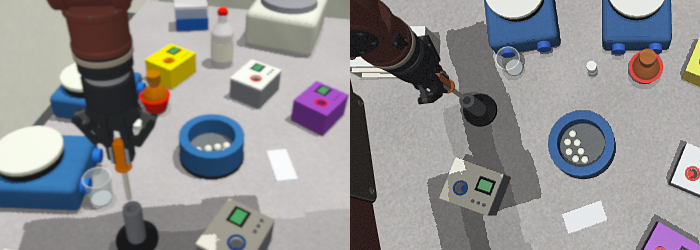

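The side crop shows the rod out of its tube and held in the jaws, with its tip near (128,205). Next I measure the rod's tilt and tip from the side depth.

```bash
cat > tilt.py <<'E'
from h import *
def tilt(f,p,grip_off=0.008):
    Q=cloud(f); z=Q[...,2]
    m=(abs(Q[...,0]-p[0])<.04)&(abs(Q[...,1]-p[1])<.04)&(z>p[2]-.13)&(z<p[2]-.042)
    H=cv2.cvtColor(f['img'],cv2.COLOR_RGB2HSV); m&=(H[...,1]<70)
    q=Q[m]
    for a in np.arange(-.13,-.04,.015):
        k=q[(q[:,2]>p[2]+a)&(q[:,2]<p[2]+a+.015)]
        if len(k): print(round(a,3),len(k),(k.mean(0)-p).round(4))
    return q
E
python3 - <<'E'
from tilt import *
p=bot.get_state()['position']
for n in('side','top'): f=load(n);print(n);q=tilt(f,p);print(q[:,2].min()if len(q) else '')
E
```

```text
side
-0.13 5 [ 0.0021  0.0045 -0.1162]
-0.115 31 [ 0.0008  0.0051 -0.1069]
-0.1 35 [ 0.0011  0.0047 -0.0923]
-0.085 35 [ 0.0008  0.0046 -0.0772]
-0.07 33 [ 0.0011  0.0048 -0.0626]
-0.055 22 [ 0.0001  0.0047 -0.0514]
0.125439868963486
top
-0.13 2 [-0.0006 -0.0054 -0.1155]
-0.115 15 [-0.0025 -0.0028 -0.1083]
-0.1 15 [-0.0021 -0.0037 -0.0921]
-0.085 15 [-0.002  -0.003  -0.0778]
-0.07 12 [-0.0024 -0.0036 -0.0637]
0.12746811644175454
```

Emit:
{"op": "apply_moves", "data": {"commands": [[-0.4, -1.5, 0, 0, -1], [-0.9, -3.2, 0, 0, -1], [-1.5, -5, 0, 0, -1], [-2, -6.8, 0, 0, -1], [-2.5, -8.6, 0, 0, -1]]}}

```text
t: 5.3
position: [0.5655, 0.0484, 0.2427]
orientation: [[-0.002, 0.993, 0.121], [-0.0, 0.121, -0.993], [-1.0, -0.002, -0.0]]
contact_force: [1.1, 0.3, -0.5]
finger_gap: 0.0173
```

Emit:
{"op": "apply_moves", "data": {"commands": [[-0.5, -1.5, 0, 0, -1], [-0.8, -2.6, 0, 0, -1], [-0.86, -3.0, 0, 0, -1], [-0.86, -3.0, 0, 0, -1], [-0.86, -3.0, 0, 0, -1]]}}

```text
t: 5.92
position: [0.5454, -0.0244, 0.2435]
orientation: [[-0.0, 0.993, 0.122], [0.0, 0.122, -0.993], [-1.0, -0.0, -0.0]]
contact_force: [-0.5, 0.4, -0.4]
finger_gap: 0.0172
```

Emit:
{"op": "apply_moves", "data": {"commands": [[0, 0, -1, 0, -1], [0, 0, -2, 0, -1], [0, 0, -3, 0, -1], [0, 0, -3.4, 0, -1], [0, 0, -3.4, 0, -1]]}}

```text
t: 6.55
position: [0.5451, -0.0247, 0.1585]
orientation: [[-0.001, 0.993, 0.121], [0.0, 0.121, -0.993], [-1.0, -0.001, -0.0]]
contact_force: [-0.4, -0.4, -0.2]
finger_gap: 0.0174
```

Emit:
{"op": "apply_moves", "data": {"commands": [[0, 0, -0.08, 0, -1], [0, 0, -0.16, 0, -1], [0, 0, -0.24, 0, -1], [0, 0, -0.24, 0, -1], [0, 0, -0.24, 0, -1]]}}

```text
t: 7.18
position: [0.5453, -0.0253, 0.1529]
orientation: [[0.0, 0.993, 0.121], [-0.0, 0.121, -0.993], [-1.0, 0.0, 0.0]]
contact_force: [-0.1, -0.3, 0.6]
finger_gap: 0.0174
```

Emit:
{"op": "apply_moves", "data": {"commands": [[0, 0, -0.06, 0, -1], [0, 0, -0.06, 0, -1], [0, 0, -0.06, 0, -1], [0, 0, -0.06, 0, -1]]}}

```text
t: 7.68
position: [0.5453, -0.0253, 0.1513]
orientation: [[-0.0, 0.993, 0.121], [-0.0, 0.121, -0.993], [-1.0, -0.0, 0.0]]
contact_force: [0.2, -0.1, 0.3]
finger_gap: 0.0171
```

Emit:
{"op": "apply_moves", "data": {"commands": [[0, 0, -0.06, 0, -1], [0, 0, -0.06, 0, -1], [0, 0, -0.06, 0, -1], [0, 0, -0.06, 0, -1]]}}

```text
t: 8.18
position: [0.5453, -0.0253, 0.1498]
orientation: [[0.0, 0.993, 0.121], [-0.0, 0.121, -0.993], [-1.0, -0.0, 0.0]]
contact_force: [0.1, 0.2, -0.0]
finger_gap: 0.0172
```

Emit:
{"op": "apply_moves", "data": {"commands": [[0, 0, -0.06, 0, -1], [0, 0, -0.06, 0, -1], [0, 0, -0.06, 0, -1]]}}

```text
t: 8.55
position: [0.5455, -0.0253, 0.1489]
orientation: [[0.001, 0.993, 0.121], [-0.0, 0.121, -0.993], [-1.0, 0.001, 0.0]]
contact_force: [-1.0, 1.1, 6.4]
finger_gap: 0.0174
```

Emit:
{"op": "apply_moves", "data": {"commands": [[0, 0, -0.06, 0, -1], [0, 0, -0.06, 0, -1], [0, 0, -0.06, 0, -1]]}}

```text
t: 8.93
position: [0.5458, -0.0254, 0.1486]
orientation: [[0.002, 0.993, 0.121], [-0.0, 0.121, -0.993], [-1.0, 0.002, 0.001]]
contact_force: [-4.0, 0.0, 18.9]
finger_gap: 0.0171
```

Emit:
{"op": "apply_moves", "data": {"commands": [[0, 0, 0.22, 0, -1], [0.22, -0.28, 0.22, 0, -1], [0.63, 0.06, 0.22, 0, -1], [0.89, 0.52, 0.22, 0, -1], [0.98, 1.04, 0.22, 0, -1]]}}

```text
t: 9.55
position: [0.5702, 0.0018, 0.1519]
orientation: [[-0.0, 0.993, 0.121], [0.0, 0.121, -0.993], [-1.0, -0.0, -0.0]]
contact_force: [-1.6, -0.1, 0.0]
finger_gap: 0.0175
```

Emit:
{"op": "apply_moves", "data": {"commands": [[-0.05, 0.39, 0, 0, -1], [-0.2, 0.76, 0, 0, -1], [-0.44, 1.08, 0, 0, -1], [-0.76, 1.32, 0, 0, -1], [-1.13, 1.47, 0, 0, -1]]}}

```text
t: 10.18
position: [0.5408, 0.0368, 0.1524]
orientation: [[-0.0, 0.993, 0.12], [-0.002, 0.12, -0.993], [-1.0, -0.0, 0.002]]
contact_force: [-0.1, -4.3, -0.5]
finger_gap: 0.0171
```

Emit:
{"op": "apply_moves", "data": {"commands": [[-0.39, 0.05, 0, 0, -1], [-0.78, 0, 0, 0, -1], [-1.15, -0.15, 0, 0, -1], [-1.47, -0.39, 0, 0, -1], [-1.71, -0.71, 0, 0, -1]]}}

```text
t: 10.8
position: [0.5001, 0.0197, 0.153]
orientation: [[0.004, 0.993, 0.121], [0.001, 0.121, -0.993], [-1.0, 0.004, -0.001]]
contact_force: [12.2, 1.6, -1.6]
finger_gap: 0.0174
```

```bash
cat > balls.py <<'E'
from h import *
import sys
t=grab('top');H=cv2.cvtColor(t['img'],cv2.COLOR_RGB2HSV)
m=cv2.inRange(H,(0,0,150),(180,70,255));o=np.zeros_like(m);o[170:222,258:306]=m[170:222,258:306]
n,l,st,ce=cv2.connectedComponentsWithStats(o)
for i in range(1,n):
    if st[i,4]>8: print(st[i,4],((ray(t,*ce[i],.034)[:2]-[.532,.0016])*1000).round(0))
w=bot.grab_frame('wrist')['img'] if len(sys.argv)>2 else None
p=cv2.resize(t['img'][150:240,230:330],None,fx=4,fy=4,interpolation=cv2.INTER_CUBIC)
save(p if w is None else np.hstack([p,cv2.resize(w,(380,360))]),sys.argv[1]); print(bot.get_state()['position'],bot.get_state()['t'])
E
python3 balls.py b1.png w
```

```text
55 [-25.   1.]
38 [-34. -17.]
[0.50077387 0.01925231 0.15338298] 10.9
```

View pics/b1.png

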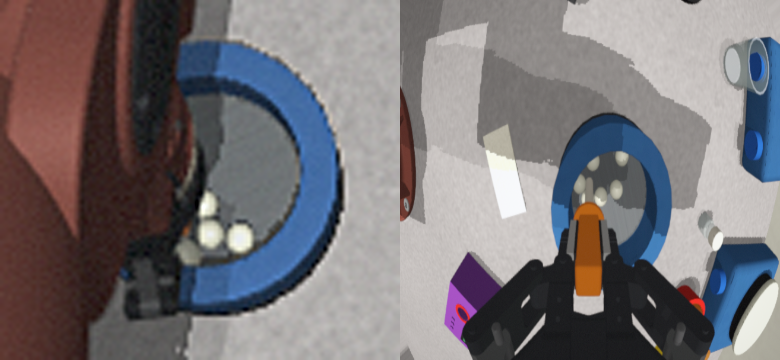

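The top view shows the arm hiding half the well, with three balls at about (209,204), (210,234) and (240,238) ahead of the rod. The wrist view shows two balls lagging at (593,162) and (621,157), and the rest round the rod tip. I keep going round.

Emit:
{"op": "apply_moves", "data": {"commands": [[-0.08, -0.39, 0, 0, -1], [-0.12, -0.76, 0, 0, -1], [-0.08, -1.13, 0, 0, -1], [0.07, -1.48, 0, 0, -1], [0.3, -1.78, 0, 0, -1]]}}

```text
t: 11.52
position: [0.5062, -0.0252, 0.1521]
orientation: [[-0.001, 0.993, 0.121], [0.0, 0.121, -0.993], [-1.0, -0.001, -0.0]]
contact_force: [0.3, -0.4, -0.8]
finger_gap: 0.0174
```

Emit:
{"op": "apply_moves", "data": {"commands": [[0.3, -0.23, 0, 0, -1], [0.65, -0.37, 0, 0, -1], [1.02, -0.42, 0, 0, -1], [1.39, -0.37, 0, 0, -1], [1.74, -0.23, 0, 0, -1]]}}

```text
t: 12.15
position: [0.5505, -0.0303, 0.1523]
orientation: [[0.0, 0.993, 0.121], [0.0, 0.121, -0.993], [-1.0, 0.0, 0.0]]
contact_force: [-0.0, -0.0, -1.0]
finger_gap: 0.0173
```

```bash
python3 balls.py b2.png w
```

```text
[ 0.55075216 -0.03001088  0.15225658] 12.25
```

View pics/b2.png

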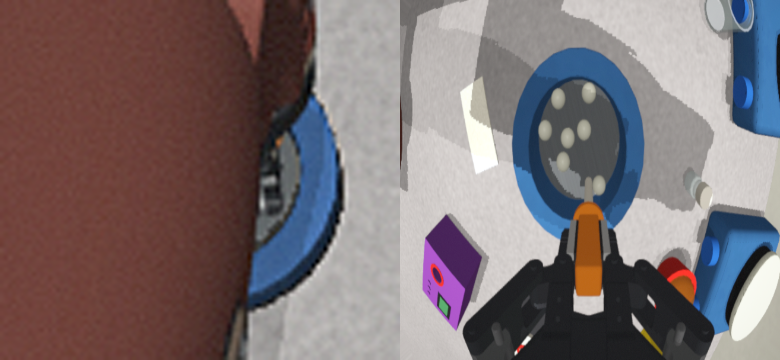

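The wrist view shows all seven balls, at (558,98), (588,93), (545,130), (567,138), (584,130), (563,161) and (598,185). I convert these to positions.

```bash
cat > wb.py <<'E'
from h import *
import sys
S=np.array([(29,25),(9,37),(7,14),(-16,33),(-14,4.5),(-32,17.5),(-33,-4.5)])
C=np.array([.532,.0016])
def show(px,f):
    for a in px:
        q=(wray(f,(a[0]-400)*640/380,a[1]*400/360,.034)[:2]-C)*1000
        print(q.round(0),'dist to starts',np.hypot(*(S-q).T).round(0))
    for z,n in((.07,'rim'),):pass
E
python3 - <<'E'
from wb import *
f=grab('wrist')
show([(558,98),(588,93),(545,130),(567,138),(584,130),(563,161),(598,185)],f)
m=cv2.inRange(cv2.cvtColor(f['img'],cv2.COLOR_RGB2HSV),(100,120,30),(125,255,255))
# bias check: outer rim extents at z=.07
for v in(140,):
    r=np.where(m[v,150:450])[0]+150;print([((wray(f,u,v,.07)[:2]-C)*1000).round() for u in(r[0],r[-1])])
E
```

```text
[-28.  37.] dist to starts [59. 37. 42. 13. 36. 20. 42.]
[ 9. 45.] dist to starts [28.  8. 32. 28. 47. 50. 65.]
[-43.   8.] dist to starts [74. 60. 50. 37. 29. 15. 16.]
[-13.   4.] dist to starts [47. 40. 23. 29.  1. 23. 22.]
[ 8. 13.] dist to starts [24. 24.  1. 31. 24. 40. 45.]
[-17. -17.] dist to starts [62. 60. 39. 50. 22. 38. 21.]
[ 33. -34.] dist to starts [59. 74. 54. 83. 60. 82. 72.]
[array([-73.,  14.]), array([72., 31.])]
```

```bash
python3 - <<'E'
from wb import *
f=load('wrist'); c=-f['R'].T@f['t']; c[:2]+=np.array([.50077-.55075,.01925+.03001]); c[2]+=.001; f['t']=-f['R']@c
show([(593,162),(621,157),(580,185),(588,198),(600,195),(616,189)],f)
E
```

```text
[-27.  36.] dist to starts [57. 36. 40. 11. 34. 19. 41.]
[10. 45.] dist to starts [28.  8. 31. 29. 47. 50. 66.]
[-42.  12.] dist to starts [72. 56. 49. 33. 29. 11. 19.]
[-29.   1.] dist to starts [63. 52. 38. 35. 16. 17.  7.]
[-13.   6.] dist to starts [46. 38. 22. 27.  2. 22. 23.]
[ 8. 15.] dist to starts [23. 22.  1. 31. 24. 40. 45.]
```

```bash
python3 - <<'E'
from wb import *
f=load('wrist');p=bot.get_state()['position'];print(((p[:2]-C)*1000).round(1))
for x in((587,178),(589,182),(592,178)): print(((wray(f,(x[0]-400)*640/380,x[1]*400/360,.03)[:2]-C)*1000).round(1))
save(cv2.resize(f['img'][80:300,200:440],None,fx=2.5,fy=2.5,interpolation=cv2.INTER_CUBIC),'w2.png')
E
```

```text
[ 18.1 -31.7]
[ 17.2 -30.1]
[ 20.4 -33.6]
[ 24.  -29.3]
```

View pics/w2.png

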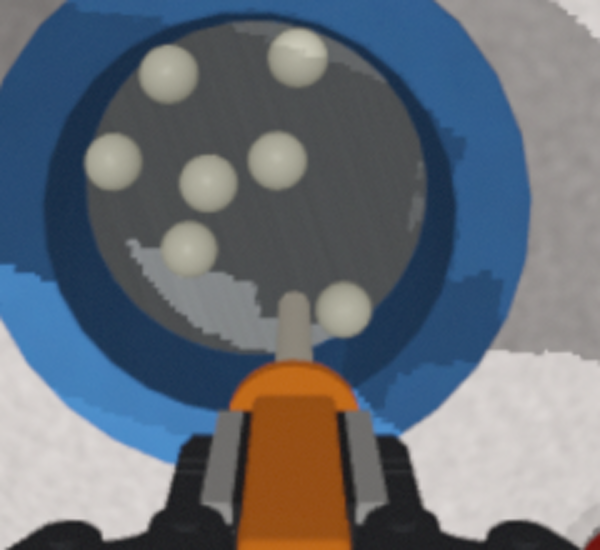

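The enlarged wrist view shows the rod upright with its tip at (293,295). Three balls sit against the wall at (168,73), (297,57) and (113,161), and two are unmoved at (208,182) and (277,160). The next sweep goes closer to the wall, at r=44 mm.

Emit:
{"op": "apply_moves", "data": {"commands": [[0.32, 0.64, 0, 0, -1], [0.6, 1.28, 0, 0, -1], [0.76, 1.84, 0, 0, -1], [0.76, 2.24, 0, 0, -1], [0.52, 2.52, 0, 0, -1]]}}

```text
t: 12.92
position: [0.5626, 0.0333, 0.1522]
orientation: [[-0.0, 0.993, 0.121], [-0.0, 0.121, -0.993], [-1.0, -0.0, 0.0]]
contact_force: [0.0, -0.2, -0.9]
finger_gap: 0.0171
```

Emit:
{"op": "apply_moves", "data": {"commands": [[-0.36, 0.28, 0, 0, -1], [-0.78, 0.46, 0, 0, -1], [-1.24, 0.52, 0, 0, -1], [-1.7, 0.46, 0, 0, -1], [-2.12, 0.28, 0, 0, -1]]}}

```text
t: 13.55
position: [0.5089, 0.0392, 0.1524]
orientation: [[0.0, 0.993, 0.121], [-0.0, 0.121, -0.993], [-1.0, 0.0, 0.0]]
contact_force: [-0.0, -0.0, 0.0]
finger_gap: 0.0175
```

Emit:
{"op": "apply_moves", "data": {"commands": [[-0.36, -0.28, 0, 0, -1], [-0.64, -0.64, 0, 0, -1], [-0.82, -1.06, 0, 0, -1], [-0.88, -1.52, 0, 0, -1], [-0.82, -1.98, 0, 0, -1]]}}

```text
t: 14.18
position: [0.4894, -0.011, 0.1523]
orientation: [[0.0, 0.993, 0.12], [-0.0, 0.12, -0.993], [-1.0, 0.0, 0.0]]
contact_force: [0.4, -0.0, -0.8]
finger_gap: 0.0175
```

```bash
cat > wd.py <<'E'
from wb import *
f=grab('wrist');s=bot.get_state();p=s['position'];print('rod',((p[:2]-C)*1000).round(1),p[2].round(4),s['contact_force'].round(1),s['t'])
H=cv2.cvtColor(f['img'],cv2.COLOR_RGB2HSV)
v,u=np.mgrid[:400,:640]
m=cv2.inRange(H,(12,10,95),(40,100,255))
d=np.array([[np.hypot(*(wray(f,a+.01,b+.01,.034)[:2]-C))<.056 for a in range(640)] for b in range(0,330)])
m[330:]=0;m[:330][~d]=0
m=cv2.morphologyEx(m,cv2.MORPH_OPEN,np.ones((5,5)))
D=cv2.distanceTransform(m,cv2.DIST_L2,5);pk=(D==cv2.dilate(D,np.ones((13,13))))&(D>5)
n,l,st,ce=cv2.connectedComponentsWithStats(pk.astype(np.uint8))
for c in ce[1:]:
    q=(wray(f,*c,.034)[:2]-C)*1000;print(c.round(),D[int(c[1]),int(c[0])].round(1),q.round(0),'starts',np.hypot(*(S-q).T).round(0))
E
python3 wd.py
```

```text
rod [-42.1 -13.7] 0.1524 [ 0.1 -1.3 -0.4] 14.225
[384. 179.] 11.0 [ 9. 13.] starts [24. 24.  2. 32. 24. 41. 45.]
[358. 187.] 11.2 [-11.   3.] starts [46. 39. 21. 30.  3. 25. 23.]
[349. 211.] 10.8 [-15. -18.] starts [62. 60. 39. 51. 22. 39. 22.]
[322. 215.] 9.0 [-37. -24.] starts [82. 77. 58. 61. 37. 42. 20.]
[341. 228.] 5.8 [-20. -34.] starts [76. 76. 55. 67. 38. 53. 32.]
[343. 231.] 5.8 [-18. -36.] starts [77. 78. 56. 69. 41. 56. 35.]
[405. 230.] 9.2 [ 36. -30.] starts [55. 72. 53. 82. 61. 83. 73.]
[360. 237.] 5.4 [ -2. -40.] starts [72. 78. 55. 75. 46. 65. 47.]
[349. 239.] 6.4 [-11. -43.] starts [79. 82. 60. 76. 48. 64. 44.]
```

Emit:
{"op": "apply_moves", "data": {"commands": [[0.16, 0.68, 0, 0, -1], [0.48, 1.44, 0, 0, -1], [1.08, 1.8, 0, 0, -1], [1.68, 1.88, 0, 0, -1], [2.04, 1.84, 0, 0, -1]]}}

```text
t: 14.85
position: [0.541, 0.0372, 0.1522]
orientation: [[0.0, 0.993, 0.122], [0.0, 0.122, -0.993], [-1.0, 0.0, -0.0]]
contact_force: [-0.4, 0.2, -0.7]
finger_gap: 0.0173
```

Emit:
{"op": "apply_moves", "data": {"commands": [[0, -0.32, 0, 0, -1], [0, -0.64, 0, 0, -1], [0, -0.96, 0, 0, -1], [0, -1.28, 0, 0, -1], [0, -1.6, 0, 0, -1]]}}

```text
t: 15.48
position: [0.5402, -0.0047, 0.1524]
orientation: [[0.0, 0.993, 0.12], [0.0, 0.12, -0.993], [-1.0, 0.0, 0.0]]
contact_force: [-0.5, 0.3, -0.1]
finger_gap: 0.0172
```

Emit:
{"op": "apply_moves", "data": {"commands": [[0.04, 0.48, 0, 0, -1], [-0.28, 0.44, 0, 0, -1], [-0.6, 0.44, 0, 0, -1], [-0.96, 0.44, 0, 0, -1], [-1.32, 0.44, 0, 0, -1]]}}

```text
t: 16.1
position: [0.5065, 0.007, 0.1524]
orientation: [[-0.0, 0.993, 0.121], [-0.0, 0.121, -0.993], [-1.0, -0.0, 0.0]]
contact_force: [-0.2, -0.4, 0.4]
finger_gap: 0.0173
```

```bash
python3 wd.py; python3 -c "
from h import *
f=load('wrist');save(cv2.resize(f['img'][80:300,200:440],None,fx=2.5,fy=2.5,interpolation=cv2.INTER_CUBIC),'w3.png')"
```

```text
rod [-26.6   5.5] 0.1523 [-1.5  0.5 -0.6] 16.15
[300. 202.] 11.0 [-39.   3.] starts [71. 59. 47. 38. 25. 16. 10.]
[316. 204.] 7.2 [-26.   3.] starts [59. 49. 35. 32. 12. 16. 10.]
[317. 214.] 7.0 [-24.  -6.] starts [61. 54. 37. 40. 14. 25.  9.]
[350. 237.] 5.6 [  6. -23.] starts [53. 60. 37. 60. 34. 56. 43.]
[379. 243.] 5.4 [ 32. -26.] starts [51. 67. 47. 76. 56. 78. 69.]
[385. 243.] 5.4 [ 38. -25.] starts [51. 69. 50. 79. 60. 82. 74.]
[377. 244.] 5.4 [ 31. -27.] starts [52. 68. 47. 76. 55. 77. 68.]
```

View pics/w3.png

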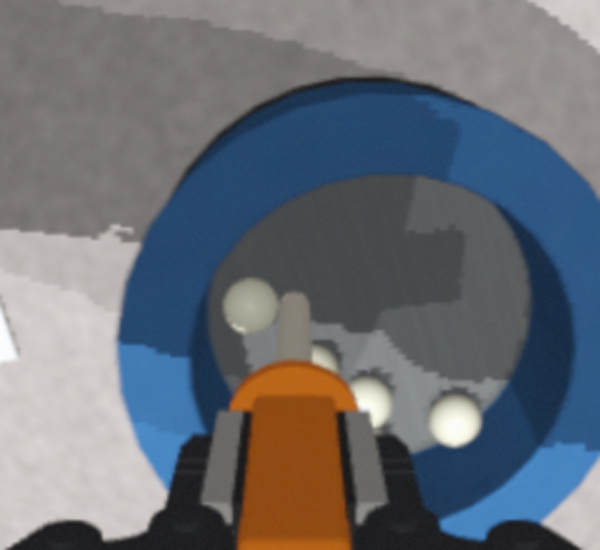

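The wrist crop shows one ball at (250,305), about 25 mm from its start, three more on the empty side at (322,358), (368,403) and (455,420), and the original side clear. I lift out and check.

Emit:
{"op": "apply_moves", "data": {"commands": [[0.2, 0, 0.8, 0, -1], [0.2, 0, 1.8, 0, -1], [0.2, 0, 3, 0, -1], [0.2, 0, 4, 0, -1], [0.2, 0, 4, 0, -1]]}}

```text
t: 16.77
position: [0.5132, 0.0068, 0.254]
orientation: [[0.003, 0.993, 0.121], [-0.0, 0.121, -0.993], [-1.0, 0.003, 0.001]]
contact_force: [0.4, -0.3, -0.7]
finger_gap: 0.0172
```

Emit:
{"op": "apply_moves", "data": {"commands": [[-0.4, -2, 0, 0, -1], [-0.8, -4, 0, 0, -1], [-1.1, -6, 0, 0, -1], [-1.3, -6.8, 0, 0, -1], [-1.3, -6.8, 0, 0, -1]]}}

```text
t: 17.4
position: [0.479, -0.1641, 0.2512]
orientation: [[-0.001, 0.993, 0.118], [0.001, 0.118, -0.993], [-1.0, -0.001, -0.001]]
contact_force: [0.1, 0.9, -0.3]
finger_gap: 0.0175
```

```bash
python3 wd.py; python3 - <<'E'
from h import *
f=load('wrist');t=grab('top');s=grab('side')
save(np.hstack([cv2.resize(f['img'],(480,300)),cv2.resize(t['img'][150:240,230:330],(330,300))])[:, :800],'w4.png')
p=bot.get_state()['position']
from tilt import tilt
tilt(s,p)
E
```

```text
rod [ -52.8 -164.7] 0.2514 [-1.1 -0.1 -0.6] 17.45
[346.  22.] 7.6 [-43.   4.] starts [75. 61. 51. 40. 29. 17. 13.]
[369.  43.] 8.0 [-15. -17.] starts [61. 59. 38. 50. 21. 38. 21.]
[356.  52.] 5.8 [-28. -29.] starts [78. 76. 55. 63. 36. 47. 25.]
[386.  55.] 7.8 [  4. -27.] starts [57. 64. 41. 63. 36. 57. 43.]
[414.  63.] 7.8 [ 37. -29.] starts [55. 72. 52. 82. 61. 83. 74.]
[369.  64.] 5.8 [-13. -40.] starts [77. 80. 57. 73. 44. 60. 41.]
[386.  70.] 6.4 [  7. -43.] starts [71. 80. 57. 79. 52. 72. 55.]
-0.13 8 [-0.0006  0.0027 -0.1184]
-0.115 19 [ 0.0002  0.0042 -0.1069]
-0.1 20 [ 0.0005  0.0037 -0.0922]
-0.085 22 [ 0.0012  0.0032 -0.077 ]
-0.07 19 [-0.0003  0.0032 -0.0628]
-0.055 12 [-0.      0.004  -0.0512]
```

View pics/w4.png

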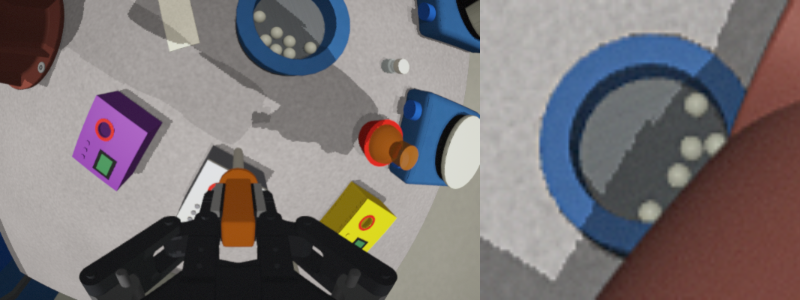

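The wrist view shows all seven balls bunched on the far side of the well, around (260,17) to (311,47), none outside it. The measured displacements are fine. Next, the hole.

Emit:
{"op": "apply_moves", "data": {"commands": [[-0.4, -1.8, 0, 0, -1], [-0.77, -3.64, 0, 0, -1], [-0.77, -3.64, 0, 0, -1], [-0.77, -3.64, -1, 0, -1], [-0.77, -3.64, -1.6, 0, -1]]}}

```text
t: 18.18
position: [0.4605, -0.2525, 0.2112]
orientation: [[-0.001, 0.993, 0.122], [0.001, 0.122, -0.993], [-1.0, -0.001, -0.001]]
contact_force: [-0.6, -0.4, -0.7]
finger_gap: 0.0172
```

```bash
python3 - <<'E'
from h import *
p=bot.get_state()['position'];print(p)
t=grab('top');f=grab('wrist');s=grab('side')
save(np.hstack([cv2.resize(s['img'][120:240,290:450],(400,300)),cv2.resize(t['img'][180:270,340:460],(400,300))]),'h.png')
E
```

```text
[ 0.46050725 -0.25246346  0.211203  ]
```

View pics/h.png

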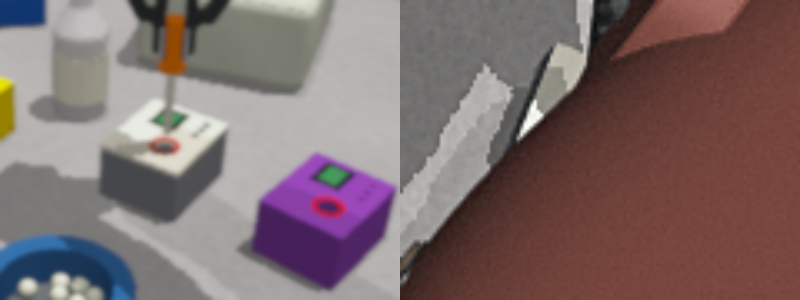

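```bash
python3 - <<'E'
from h import *
s=load('side');p=bot.get_state()['position']
print('K',s['K'][0,0],'proj TCP axis:')
for z in(.087,.1,.12):
    c=s['R']@np.array([p[0],p[1],z])+s['t'];q=s['K']@c;print(z,q[:2]/q[2])
for h in((.46,-.254,.07),):
    c=s['R']@np.array(h)+s['t'];q=s['K']@c;print('hole',q[:2]/q[2])
G=cv2.cvtColor(s['img'],cv2.COLOR_RGB2HSV)
m=np.zeros((400,640),np.uint8);r=cv2.inRange(G,(0,110,80),(8,255,255))|cv2.inRange(G,(172,110,80),(180,255,255));m[168:190,340:372]=r[168:190,340:372]
q=max(cv2.findContours(m,cv2.RETR_EXTERNAL,cv2.CHAIN_APPROX_NONE)[0],key=len)
e=cv2.fitEllipse(q);print(e,ray(s,*e[0],.07))
g=cv2.cvtColor(s['img'],cv2.COLOR_RGB2GRAY)
for v in(155,160,165,170): print(v,g[v,350:366])
E
```

```text
K 416.248557703228 proj TCP axis:
0.087 [356.03788509 172.84117451]
0.1 [356.33707973 168.91650318]
0.12 [356.80541342 162.77315826]
hole [355.84546566 177.68786056]
((351.51727294921875, 178.5417938232422), (1.6095565557479858, 4.401389122009277), 136.81924438476562) [ 0.4714011  -0.24720263  0.07      ]
155 [181 181 182 183 180 170 149 133 133 145 166 179 183 183 181 179]
160 [213 223 225 223 215 192 156 135 136 154 173 179 181 180 180 181]
165 [232 224 202 161 117 109 123 127 125 123 126 140 155 169 190 210]
170 [227 219 203 182 157 137 130 126 110  87  97 148 196 221 230 232]
```

The side view shows the rod tip just over the red ring of the white box; the projections agree to about 1-2 mm, against 7 mm of clearance. I go down.

Emit:
{"op": "apply_moves", "data": {"commands": [[0, -0.04, -0.4, 0, -1], [0, -0.04, -0.8, 0, -1], [0, -0.04, -1.2, 0, -1], [0, -0.04, -1.6, 0, -1], [0, -0.04, -1.6, 0, -1]]}}

```text
t: 18.95
position: [0.46, -0.2547, 0.1714]
orientation: [[-0.001, 0.993, 0.121], [0.001, 0.121, -0.993], [-1.0, -0.001, -0.001]]
contact_force: [0.1, -0.1, -0.3]
finger_gap: 0.0171
```

Emit:
{"op": "apply_moves", "data": {"commands": [[0, 0, -0.08, 0, -1], [0, 0, -0.16, 0, -1], [0, 0, -0.24, 0, -1], [0, 0, -0.32, 0, -1], [0, 0, -0.32, 0, -1]]}}

```text
t: 19.58
position: [0.4606, -0.2551, 0.1643]
orientation: [[0.0, 0.993, 0.121], [-0.0, 0.121, -0.993], [-1.0, 0.0, 0.0]]
contact_force: [0.3, -0.0, 0.8]
finger_gap: 0.0175
```

Emit:
{"op": "apply_moves", "data": {"commands": [[0, 0, -0.06, 0, -1], [0, 0, -0.12, 0, -1], [0, 0, -0.16, 0, -1], [0, 0, -0.16, 0, -1], [0, 0, -0.16, 0, -1]]}}

```text
t: 20.2
position: [0.4606, -0.2551, 0.1604]
orientation: [[0.0, 0.993, 0.121], [-0.0, 0.121, -0.993], [-1.0, 0.0, 0.0]]
contact_force: [-0.4, -0.6, 3.1]
finger_gap: 0.0171
```

Emit:
{"op": "apply_moves", "data": {"commands": [[0, 0, -0.06, 0, -1], [0, 0, -0.12, 0, -1], [0, 0, -0.14, 0, -1], [0, 0, -0.14, 0, -1], [0, 0, -0.14, 0, -1]]}}

```text
t: 20.82
position: [0.4606, -0.2551, 0.1569]
orientation: [[0.0, 0.993, 0.121], [-0.0, 0.121, -0.993], [-1.0, 0.0, 0.0]]
contact_force: [-0.2, 0.3, 4.3]
finger_gap: 0.0173
```

```bash
python3 -c "
from h import *
for i in range(4):
    s=bot.get_state();print(s['position'],s['contact_force'],s['t']);f=grab('side')
from tilt import tilt
tilt(f,s['position'])"
```

```text
[ 0.46061834 -0.25507199  0.15687104] [-0.16184715  0.27725954  4.32939663] 20.825
[ 0.46060342 -0.255104    0.15687268] [-0.07252744  0.12718837  5.51737583] 20.875
[ 0.46060371 -0.25507793  0.15687897] [-0.15202218  0.35482406  5.43380032] 20.925
[ 0.4606026  -0.25508276  0.15687424] [-0.07295669 -0.47919135  4.94975867] 20.975
-0.13 68 [ 0.003   0.0282 -0.1226]
-0.115 71 [ 0.0022  0.0284 -0.1075]
-0.1 382 [ 0.0013  0.004  -0.0882]
-0.085 37 [-0.0047 -0.0007 -0.0809]
-0.07 16 [ 0.0012  0.0041 -0.0628]
-0.055 7 [ 0.0012  0.0043 -0.0518]
```

```bash
python3 -c "
from rig import bot
print(bot.finish_job());s=bot.get_state();print(s['position'],s['contact_force'],s['finger_gap'])"
```

```text
the job is handed in; nothing more can be done
None
the job is handed in; nothing more can be done
```

I lifted the rod out of its stand by the orange grip, stirred the balls round the bath, and lowered the rod through the red-ringed hole. I handed the job in at about 21 s with the rod still gripped and holding the red button down.

**Balls:** The first stirring pass left some balls behind, two of them untouched and three just pushed against the wall. I mended that with a sweep closer to the wall and two straight pushes. The last wrist view shows all seven in the bath, and I judge all seven to be 21 mm or more from their starts. The balls look alike, so telling them apart relies on how I followed their moves. Only the ball now at (-43, 4) mm from the well centre lies within 18 mm of any start, and I take those starts to belong to other balls. The ball I take for number 6 has the least margin, at about 21 mm.

**Button:** The last readings showed the rod upright and about 5 to 5.5 N of upward push, plus 0.6 N for the rod's weight. That means roughly 7 of the 8 mm of travel, not against the stop. The largest contact force I read was 19 N, when I touched the bath floor on purpose to find the rod's length.

I kept clear of the timer, the look-alike boxes and the glassware. I took no final picture of the whole scene after pressing the button.

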